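# Press a test cassette in the toggle-clamp press

## Task

Two toggle-clamp presses stand on the bench, and one of them has a test cassette lying in its nest. Swing that press's handle up and over until it snaps past centre and its arm clamps the cassette, leave it clamped for two full seconds, then swing the handle back down until the press is fully open again and let go. The cassette stays in its nest, and the empty press is left alone.

Things in the scene. Friction and masses are not known exactly. Their poses are not given: they have to be found in the camera images.
- press: toggle-clamp press with the cassette, fixed to the bench: plate 190 x 118 x 10 mm, grey nest, steel bracket, clamp arm, handle. Origin: on the bench below the handle's hinge; x from handle side to nest, y along the hinge, z up. Plate x = -60 to +130 mm; nest centre x = +85 mm, floor 14 mm up. Open, the arm slants up 60 degrees over the nest, its tip 120 mm up.
- press_handle (a joint): that handle's angle v, rad: 0 = fully open stop (starts there), 1.5 = fully closed stop. Hinge 64 mm above press's origin. The handle's middle, r out, is at x = -r cos(0.40+v), z = 64 mm + r sin(0.40+v) in press: it swings up and over to the nest. Pad meets cassette near 1.05, dead centre 1.35; from 1.4 it snaps to 1.5 and stays till pulled back. Below 1 it stays about where left.
- press_grip (a point): middle of the handle's grip: the round black cross bar of a U-shaped bail, lying along press's y at r = 105 mm from the hinge; 18 mm thick, 86 mm long, between two 8 mm steel legs 96 mm apart that join it to the hinge. Pinch it here from above, tool pointing down, fingers closing along press's x, one on either side: the bar turns between the pads as it swings. A few newtons move it.
- cassette: white test cassette, 24 x 90 x 7 mm, lying loose and flat in the press's nest, its long side along the press's y; 1.5 mm play all round. Origin: centre of its underside, x across, y along it.
- spare_handle (a joint): handle angle of the other, identical press, whose nest is empty; same values; to be left alone. One press stands to the left and one to the right (which is which varies) of a tall fixed centrifuge, whose front corner reaches to about x = 0.55, y = 0.05 m: carry the hand past in front of it.

How it is judged:
By the outcome, as a careful person would: the job done as asked, in the order asked, and still so for the second after the job is handed in, with the robot touching nothing.
It also fails if it takes over 48 s, if anything falls off the work surface, if the arm or the gripper's body presses on something with over 40 N, if the wrist force passes 120 N, or if a joint passes its speed limit or range.

## Robot

A 7-joint arm with a two-finger parallel gripper is mounted at the origin on a cart in front of the work surface, level with it; the furniture and walls round the work are solid. World frame = base frame: x ahead of the robot, y to its left, z up, the work surface at z = 0. Lengths are in m, angles in rad, forces in N, time in s.
With the tool pointing down it reaches from about 0.425 to 0.925 m from the base axis. Payload 6.8 kg.
Tool frame: the origin (TCP) lies between the finger pads, 19 mm behind the fingertips; this is the grasp point; z points along the fingers, y is the line along which they close (so a half turn about z gives the same grasp; the last joint's range is limited). The gripper opens to 85 mm and grips with 20 to 120 N. Pads are 22 mm wide; open, the fingers measure 114 mm over their backs; the gripper's body (76 mm by 85 mm) begins 54 mm behind the grasp point. The pads swing forward as they close: fully open they stand 13 mm farther back than shut.
Start: joints at [0.998, 0.477, 0.022, 1.555, -0.011, 1.109, -0.083], TCP at [0.303, -0.603, 0.25] pointing down, gripper open.
Joint ranges: [-2.96, 2.96], [-0.34, 2.1], [-1.41, 1.46], [0.24, 2.44], [-1.37, 4.51], [0.17, 1.92], [-2.96, 2.96]. Speed limits (rad/s): [2.39, 2.39, 3.14, 3.14, 3.14, 3.14, 3.14].

## Interface

Orientations are given as a unit quaternion [w, x, y, z].
In Python, from station import monitor, eyes, bot gives the robot as it stands.
- The arm moves only by the tool step_hand, called after ">>>" by a JSON object that holds its "op" and its "data", one argument or row to a line. Schema: {"type":"object","properties":{"rows":{"type":"string"},"grip_n":{"type":"number"},"only":{"type":"string"},"quiet":{"type":"boolean"},"lines":{"type":"string"}},"required":["rows"],"additionalProperties":false}. rows is a string of 1 to 20 rows, parted by a bar, with the numbers parted by spaces; each row has 5 numbers: dx, dy, dz in m, then a turn about the tool's z in rad, then the opening from 0.0 (shut) to 1.0 (fully open); each row shifts and turns the commanded pose from where the row before left it, along the tool's axes as they then stand; what a row does not reach is not made up. A row lasts 1/10 s, in which the tool goes at most 0.05 m and 0.15 rad, less where a joint would pass 70% of its speed; a pose out of reach is approached as far as the arm can. The fingers move at their own pace and stop on an object; grip_n is the grip in N (left out, the last holds). Time passes only in rows, so rows that do not move let the fingers close. The tool returns the time, the measured TCP pose, the force, the opening and the grip force at its end. only (a regular expression) keeps the lines of the reply that match it, lines (a string "A,B") keeps lines A to B, and quiet returns only ok. Input that does not fit is refused with a message, and nothing moves.
- monitor.get_obs(): the state, without advancing time (a new reading comes with each control period).
- eyes.read_camera(name): name is "scene" or "top" or "wrist"; returns the picture (384x512x3 uint8, blue, green, red); there is no depth.
- eyes.camera_info(name): a dict with "vertical_fov" (degrees; the focal length in pixels is half the picture's height over the tangent of half this angle, whatever the lens; pixels are square), "cx", "cy" (the principal point, pixels), "k1" (the pictures are not rectified: a ray, as slopes to the right and down, at radius r is drawn at 1 + k1 r^2 times it, then the intrinsics apply), "view" (4x4, takes a point from world to camera coordinates); the wrist camera has in their place "hand_eye" (4x4, takes a point from camera to tool coordinates, whose origin is the TCP and whose axes are the flange's). Camera axes: x right, y up, looking along -z (the intrinsics and any distortion apply to the point x, -y, -z); pixel columns grow to the right and rows downward; lengths in m; the calibration is good to about 2 mm. A picture is of the moment at which its call begins: read the wrist's pose just before it. camera_info takes no time and is no camera call.
- bot.hand_in(): hands the job in; it is judged then, once.
The state is a dict: "t": time; "q": joint angles; "joint_vel": joint speeds; "joint_torque": joint torques, N m; "eef_pos": TCP position; "tool_rot": TCP orientation; "contact_force": force on the tool from outside, world axes, zero at the start; "torque": the same for the moment, N m; "gripper_width": opening from 0.0 (shut) to 1.0 (fully open); "grasp_force": force on a finger pad.
Only numpy, scipy, OpenCV 4.12 (cv2) and the standard library are available. Lean on these libraries where they do the work, as an engineer would, in place of code of your own. Each camera call takes 0.05 s, during which the arm holds its last target. There are 200 camera calls.

## Working session

There is one attempt and no reset: what is moved stays moved. The work goes in short steps, Python scripts to look and compute and a tool call to move; the robot and the scene stay as the last step left them, time stands still between calls to the robot, and variables do not carry over. Pictures are saved under pics/ and viewed, at most 10 in all, crops included, and the job is handed in when it is done.

```bash
mkdir -p pics; python3 - <<'E'
from station import monitor, eyes, bot
import cv2,numpy as np
for n in("scene","top"):
    im=eyes.read_camera(n); cv2.imwrite(f"pics/{n}0.png",im); print(n,eyes.camera_info(n))
print(eyes.camera_info("wrist")); o=monitor.get_obs();print(o["t"],o["eef_pos"],o["tool_rot"])
a=cv2.imread("pics/scene0.png");b=cv2.imread("pics/top0.png")
E
```

```text
scene {'vertical_fov': 55.62482168887445, 'cx': 249.0008402565656, 'cy': 193.40772181903165, 'k1': -0.01766347346720036, 'view': array([[ 0.81244372, -0.58297391,  0.00875348, -0.39043332],
       [ 0.22663237,  0.32960094,  0.91651568, -0.22109023],
       [-0.53718989, -0.74263358,  0.39990297, -0.713465  ],
       [ 0.        ,  0.        ,  0.        ,  1.        ]])}
top {'vertical_fov': 45.21792419425, 'cx': 248.80750416358256, 'cy': 193.6697826174968, 'k1': 0.0022649972152335627, 'view': array([[-0.05975976, -0.99819867, -0.00530945,  0.04178989],
       [ 0.97571552, -0.05953497,  0.21079565, -0.50244078],
       [-0.21073203,  0.00741659,  0.97751573, -1.34837858],
       [ 0.        ,  0.        ,  0.        ,  1.        ]])}
{'vertical_fov': 64.29596258388138, 'cx': 255.3239838344516, 'cy': 191.67268666923923, 'k1': 0.0022380742939828013, 'hand_eye': array([[-6.81010104e-04,  9.54141979e-01,  2.99353669e-01,
         7.66764407e-02],
       [ 9.99999515e-01,  4.36912470e-04,  8.82345107e-04,
         4.45970954e-04],
       [ 7.11091156e-04,  2.99354125e-01, -9.54141814e-01,
        -1.23981350e-01],
       [ 0.00000000e+00,  0.00000000e+00,  0.00000000e+00,
         1.00000000e+00]])}
0.1 [ 0.3023399  -0.60296755  0.24913634] [-7.64970856e-04  9.73115752e-01  2.30315196e-01 -2.40134958e-04]
```

View pics/scene0.png

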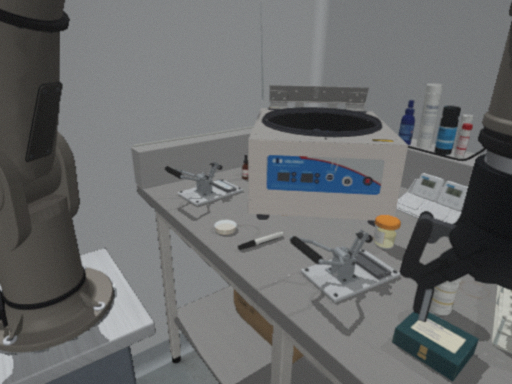

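View pics/top0.png

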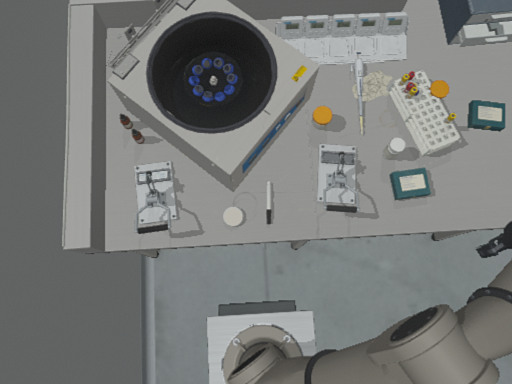

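The top view shows the left press near (155,197) and the right press near (338,178). The left nest at (153,177) looks white and the right one grey. I'll zoom in on both.

```bash
python3 - <<'E'
import cv2,numpy as np
b=cv2.imread("pics/top0.png")
f=lambda x,y:cv2.resize(b[y:y+95,x:x+65],None,fx=6,fy=6,interpolation=cv2.INTER_CUBIC)
cv2.imwrite("pics/crop0.png",np.hstack([f(122,148),f(305,134)]))
E
```

```text
(no output)
```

View pics/crop0.png

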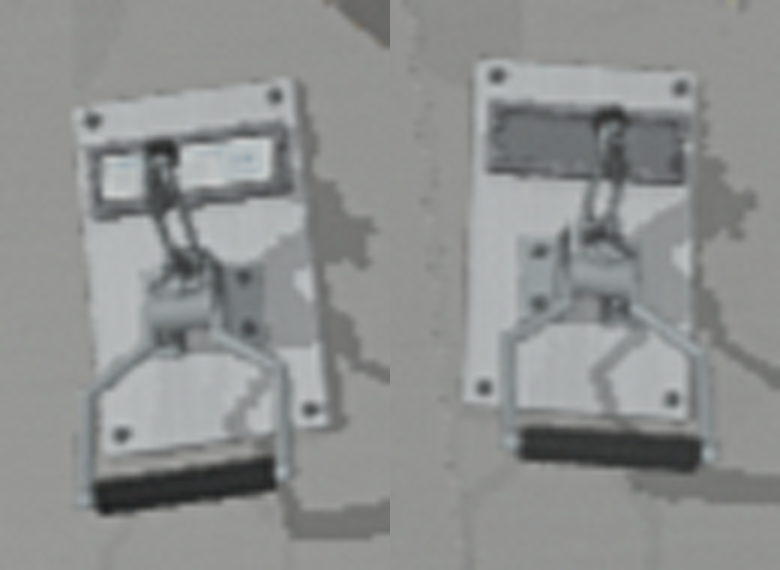

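The left press has the cassette: it shows white on both sides of the arm tip, at crop (120–270,165). The right nest is empty. I'll fit the press pose from the plate corners and the bar ends.

```bash
cat > h.py <<'E'
from station import monitor, eyes, bot
import numpy as np
from scipy.spatial.transform import Rotation as R
from scipy.optimize import least_squares
def proj(info,V,P):
    c=(np.c_[P,np.ones(len(P))]@V.T)[:,:3]
    s=np.c_[c[:,0]/-c[:,2],-c[:,1]/-c[:,2]]
    s=s*(1+info["k1"]*(s**2).sum(1,keepdims=True))
    f=192/np.tan(np.radians(info["vertical_fov"]/2))
    return s*f+[info["cx"],info["cy"]]
def world(p,L):
    c,s=np.cos(p[2]),np.sin(p[2]); L=np.array(L,float)/1000
    return np.c_[p[0]+c*L[:,0]-s*L[:,1],p[1]+s*L[:,0]+c*L[:,1],L[:,2]]
def fit(info,V,L,px,p0=(0.6,0.2,0.)):
    r=least_squares(lambda p:(proj(info,V,world(p,L))-px).ravel(),p0,x_scale=[.1,.1,.1])
    return r.x,r.fun.reshape(-1,2)
def tool(o):
    q=o["tool_rot"];return R.from_quat([q[1],q[2],q[3],q[0]])
def wristV(o,info):
    T=np.eye(4);T[:3,:3]=tool(o).as_matrix();T[:3,3]=o["eef_pos"]
    return np.linalg.inv(T@info["hand_eye"])
def rel(o,P):  # world point in tool axes
    return tool(o).inv().apply(np.array(P)-o["eef_pos"])
E
python3 - <<'E'
from h import *
c=np.array([(77,108),(297,80),(329,424),(102,452),(95,497),(277,474)],float)
px=c/6-0.42+[122,148]
L=[(130,59,10),(130,-59,10),(-60,-59,10),(-60,59,10),(-96.7,43,105),(-96.7,-43,105)]
i=eyes.camera_info("top");p,f=fit(i,i["view"],L,px);print(p,f.round(2))
b=world(p,[(-96.7,0,104.9)])[0];o=monitor.get_obs();print(b,rel(o,b),tool(o).as_matrix().round(3))
E
```

```text
[0.50360812 0.30201424 0.06857333] [[-0.22 -0.68]
 [ 0.01 -0.63]
 [ 0.35  0.44]
 [ 0.27  0.63]
 [ 0.11  0.08]
 [-0.5   0.09]]
[0.40713538 0.2953884  0.1049    ] [ 0.49637969 -0.75584326  0.14538837] [[ 0.894  0.448 -0.001]
 [ 0.448 -0.894  0.001]
 [-0.    -0.002 -1.   ]]
```

>>> {"op": "step_hand", "data": {
  "rows": "0 0 0 -0.147 1 | 0 0 0 -0.147 1 | 0 0 0 -0.147 1 | 0 0 0 -0.147 1 | 0 0 0 -0.147 1 | 0 0 0 -0.147 1 | 0 0 0 -0.147 1 | 0 0 0 -0.147 1 | 0.038 0.0168 0 0 1 | 0.038 0.0168 0 0 1 | 0.038 0.0168 0 0 1 | 0.038 0.0168 0 0 1 | 0.038 0.0168 0 0 1 | 0.038 0.0168 0 0 1 | 0.038 0.0168 0 0 1 | 0.038 0.0168 0 0 1 | 0.038 0.0168 0 0 1 | 0 0 0 0 1"
}}

```text
t: 1.9
eef_pos: [0.4316, -0.2456, 0.2501]
tool_rot: [-0.0, 0.679, 0.735, 0.001]
contact_force: [-0.2, -1.0, -1.1]
gripper_width: 1.0
grasp_force: 0.0
```

```bash
python3 -c "
from h import *
o=monitor.get_obs();print(o['q'].round(2) if hasattr(o['q'],'round') else o['q'],tool(o).as_matrix().round(3));print(rel(o,[.435,.05,.25]),rel(o,[.40,.22,.25]))"
```

```text
[ 0.76  0.21 -0.42  1.95  0.1   1.    0.38] [[-0.079  0.997  0.001]
 [ 0.997  0.079  0.002]
 [ 0.002  0.001 -1.   ]]
[0.29436639 0.02674813 0.00074531] [0.46660141 0.00530054 0.00105725]
```

>>> {"op": "step_hand", "data": {
  "rows": "0.037 0.0034 0 0 1 | 0.037 0.0034 0 0 1 | 0.037 0.0034 0 0 1 | 0.037 0.0034 0 0 1 | 0.037 0.0034 0 0 1 | 0.037 0.0034 0 0 1 | 0.037 0.0034 0 0 1 | 0.037 0.0034 0 0 1 | 0.034 -0.0043 0 0 1 | 0.034 -0.0043 0 0 1 | 0.034 -0.0043 0 0 1 | 0.034 -0.0043 0 0 1 | 0.034 -0.0043 0 0 1 | 0 0 0 0 1 | 0 0 0 0 1"
}}

```text
t: 3.4
eef_pos: [0.4025, 0.2135, 0.2497]
tool_rot: [-0.0, 0.681, 0.732, -0.0]
contact_force: [0.8, -0.1, 0.7]
gripper_width: 1.0
grasp_force: 0.0
```

```bash
python3 -c "
from h import *
import cv2
o=monitor.get_obs();im=eyes.read_camera('wrist');cv2.imwrite('pics/w1.png',im);np.save('w1.npy',np.r_[o['eef_pos'],o['tool_rot']]);print(o['q'],o['t'])"
```

```text
[ 0.0922224   0.19075924 -0.78897871  2.0160214   0.16081356  0.99700018
 -0.70416708] 3.4
```

View pics/w1.png

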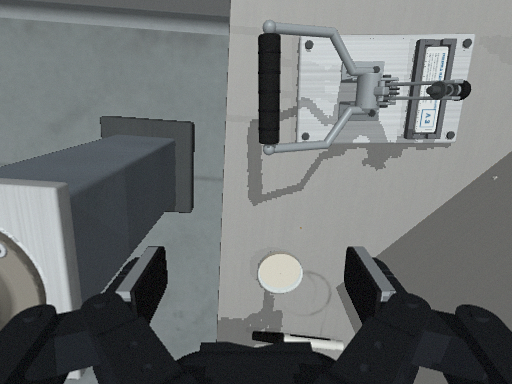

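The wrist view shows the bar from (270,34) to (268,144), and the plate corners at about (299,36), (475,34), (299,143) and (457,143). The cassette in the nest is clearly visible. I'll refine the fit.

```bash
python3 - <<'E'
from h import *
w=np.load('w1.npy');o0=dict(eef_pos=w[:3],tool_rot=w[3:])
px=np.array([(299,36),(475,34),(457,143),(299,143),(270,34),(268,144)],float)
L=[(-60,59,10),(130,59,10),(130,-59,10),(-60,-59,10),(-96.7,43,105),(-96.7,-43,105)]
i=eyes.camera_info("wrist");p,f=fit(i,wristV(o0,i),L,px,(.5,.3,.07));print(p,f.round(1))
px2=px[4:];p2,f2=fit(i,wristV(o0,i),L[4:],px2,p);print('bar only',p2,f2.round(1))
o=monitor.get_obs()
for pp in(p,p2):
    b=world(pp,[(-96.7,0,104.9)])[0];print(b,rel(o,b))
R0=tool(o).as_matrix();print('tool y angle',np.arctan2(R0[1,1],R0[0,1]))
E
```

```text
[0.50473433 0.30116402 0.0796846 ] [[ 0.7 -1.1]
 [ 2.4 -1.1]
 [-0.4  0.4]
 [-2.7  1.8]
 [-0.8  0.9]
 [ 0.7 -0.5]]
bar only [0.50483933 0.29993875 0.06477178] [[-0.   0.6]
 [ 0.  -0.8]]
[0.40834117 0.29346667 0.1049    ] [0.08046411 0.01124217 0.14466792]
[0.40834211 0.2936797  0.1049    ] [0.08067655 0.01125786 0.14466773]
tool y angle 0.06936203596043355
```

>>> {"op": "step_hand", "data": {
  "rows": "0.027 0.0037 0 0 1 | 0.027 0.0037 0 0 1 | 0.027 0.0037 0 0 1 | 0 0 0 0 1 | 0 0 0.03 0 1 | 0 0 0.03 0 1 | 0 0 0.03 0 1 | 0 0 0.03 0 1 | 0 0 0.024 0 1 | 0 0 0 0 1 | 0 0 0 0 1",
  "grip_n": 25
}}

```text
t: 4.55
eef_pos: [0.4085, 0.2939, 0.1062]
tool_rot: [0.0, 0.683, 0.731, -0.001]
contact_force: [0.0, 0.2, 0.8]
gripper_width: 1.001
grasp_force: 0.0
```

```bash
python3 -c "
from h import *
import cv2
o=monitor.get_obs();im=eyes.read_camera('wrist');cv2.imwrite('pics/w2.png',im);print(rel(o,[.40834,.2936,.1049]))"
```

```text
[-0.00027467 -0.00019128  0.00131452]
```

View pics/w2.png

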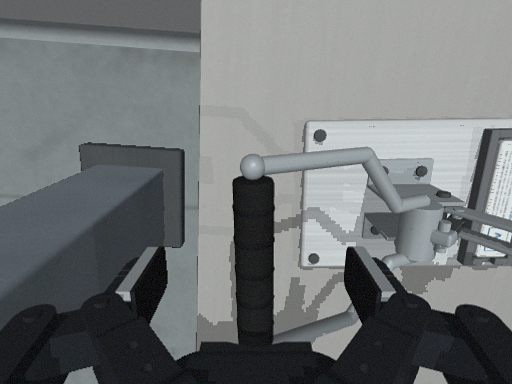

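The bar (columns about 235–275) lies centred between the pads at (145,280) and (370,280), so I'll close.

>>> {"op": "step_hand", "data": {
  "rows": "0 0 0.001 0 0.6 | 0 0 0 0 0.3 | 0 0 0 0 0.1 | 0 0 0 0 0.1 | 0 0 0 0 0.1 | 0 0 0 0 0.1 | 0 0 0 0 0.1",
  "grip_n": 25
}}

```text
t: 5.3
eef_pos: [0.4078, 0.2952, 0.1053]
tool_rot: [0.0, 0.682, 0.732, -0.0]
contact_force: [-3.0, -1.2, 6.4]
gripper_width: 0.202
grasp_force: 25.2
```

```bash
python3 - <<'E'
from h import *
o=monitor.get_obs()
a=lambda v:np.array([-.105*np.cos(.4+v),0,.064+.105*np.sin(.4+v)])
yaw=.069
print(o['contact_force'],o['gripper_width'])
prev=a(0)
for v in np.arange(0.1,1.61,.1):
    d=a(v)-prev;prev=a(v);print(round(v,2),'ty %.4f tz %.4f'%(d[0],-d[2]))
E
```

```text
[-3.01406013 -1.23493172  6.41659395] 0.20212132135712418
0.1 ty 0.0046 tz -0.0095
0.2 ty 0.0055 tz -0.0089
0.3 ty 0.0064 tz -0.0084
0.4 ty 0.0072 tz -0.0077
0.5 ty 0.0079 tz -0.0069
0.6 ty 0.0085 tz -0.0061
0.7 ty 0.0091 tz -0.0052
0.8 ty 0.0096 tz -0.0043
0.9 ty 0.0100 tz -0.0033
1.0 ty 0.0102 tz -0.0023
1.1 ty 0.0104 tz -0.0013
1.2 ty 0.0105 tz -0.0002
1.3 ty 0.0105 tz 0.0008
1.4 ty 0.0103 tz 0.0019
1.5 ty 0.0101 tz 0.0029
1.6 ty 0.0098 tz 0.0039
```

>>> {"op": "step_hand", "data": {
  "rows": "0 0.0046 -0.0095 0 0.1 | 0 0.0055 -0.0089 0 0.1 | 0 0.0064 -0.0084 0 0.1 | 0 0.0072 -0.0077 0 0.1 | 0 0.0079 -0.0069 0 0.1 | 0 0.0085 -0.0061 0 0.1 | 0 0.0091 -0.0052 0 0.1 | 0 0.0096 -0.0043 0 0.1 | 0 0.01 -0.0033 0 0.1 | 0 0.0102 -0.0023 0 0.1 | 0 0 0 0 0.1",
  "grip_n": 25
}}

```text
t: 6.4
eef_pos: [0.4889, 0.3015, 0.1689]
tool_rot: [0.0, 0.682, 0.731, 0.002]
contact_force: [-3.4, 1.1, 7.6]
gripper_width: 0.199
grasp_force: 26.0
```

```bash
python3 -c "
from h import *
o=monitor.get_obs();d=np.array(o['eef_pos'])-world((.5047,.301,.069),[(0,0,64)])[0];print(d,np.hypot(d[0],d[2]),np.pi-np.arctan2(d[2],d[0])-.4)"
```

```text
[-0.01577336  0.00050711  0.10486536] 0.10604500071897527 1.0215001743068504
```

Tracking matches the handle arc. I'll continue past centre to the stop.

>>> {"op": "step_hand", "data": {
  "rows": "0 0.0052 -0.0007 0 0.1 | 0 0.0052 -0.0006 0 0.1 | 0 0.0052 -0.0002 0 0.1 | 0 0.0053 0 0 0.1 | 0 0.0053 0.0003 0 0.1 | 0 0.0052 0.0005 0 0.1 | 0 0.0052 0.0008 0 0.1 | 0 0.0051 0.0011 0 0.1 | 0 0.0051 0.0014 0 0.1 | 0 0.005 0.0015 0 0.1 | 0 0 0 0 0.1 | 0 0 0 0 0.1",
  "grip_n": 30
}}

```text
t: 7.6
eef_pos: [0.5381, 0.3049, 0.1638]
tool_rot: [-0.0, 0.682, 0.732, -0.0]
contact_force: [-5.8, 3.0, 5.5]
gripper_width: 0.198
grasp_force: 30.4
```

```bash
python3 -c "
from h import *
o=monitor.get_obs();d=np.array(o['eef_pos'])-world((.5047,.301,.069),[(0,0,64)])[0];print(d,np.hypot(d[0],d[2]),np.pi-np.arctan2(d[2],d[0])-.4)"
```

```text
[0.03340252 0.00390166 0.09980604] 0.10524720201964384 1.4937532976047985
```

>>> {"op": "step_hand", "data": {
  "rows": "0 0.003 0.0012 0 0.1 | 0 0 0 0 0.1 | 0 0 0 0 0.1 | 0 0 0 0 0.1",
  "grip_n": 30
}}

```text
t: 8.0
eef_pos: [0.5384, 0.305, 0.1636]
tool_rot: [-0.001, 0.681, 0.732, -0.002]
contact_force: [-17.1, -1.9, 19.9]
gripper_width: 0.193
grasp_force: 31.8
```

```bash
python3 -c "
from h import *
import cv2
cv2.imwrite('pics/s3.png',cv2.resize(eyes.read_camera('scene')[130:240,150:280],None,fx=5,fy=5,interpolation=2))
o=monitor.get_obs();d=np.array(o['eef_pos'])-world((.5047,.301,.069),[(0,0,64)])[0];print(d,np.hypot(d[0],d[2]),np.pi-np.arctan2(d[2],d[0])-.4)"
```

```text
[0.03370494 0.00401332 0.09959086] 0.1051397307352985 1.4971304492552941
```

View pics/s3.png

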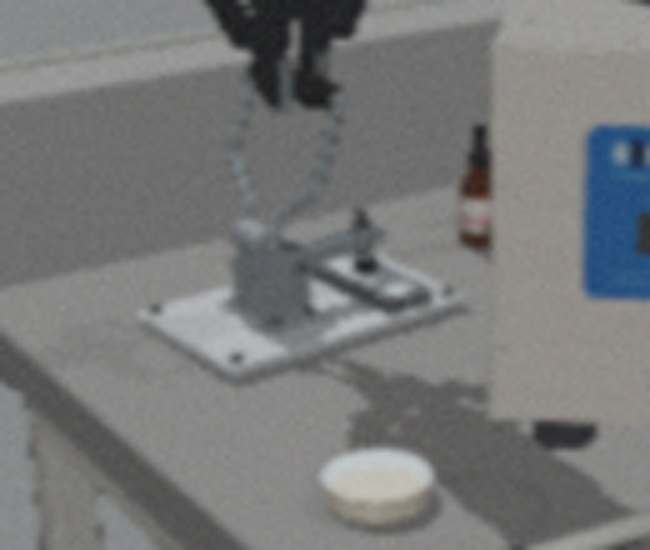

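The scene view shows the arm level with its pad on the cassette at crop (365,265). The handle no longer moves as the force rises, so it is at the stop. I'll relax the preload and dwell 3 s.

>>> {"op": "step_hand", "data": {
  "rows": "0 -0.002 -0.0008 0 0.1 | 0 0 0 0 0.1 | 0 0 0 0 0.1 | 0 0 0 0 0.1 | 0 0 0 0 0.1 | 0 0 0 0 0.1 | 0 0 0 0 0.1 | 0 0 0 0 0.1 | 0 0 0 0 0.1 | 0 0 0 0 0.1 | 0 0 0 0 0.1 | 0 0 0 0 0.1 | 0 0 0 0 0.1 | 0 0 0 0 0.1 | 0 0 0 0 0.1"
}}

```text
t: 9.55
eef_pos: [0.5382, 0.3049, 0.1637]
tool_rot: [-0.001, 0.682, 0.732, -0.001]
contact_force: [-8.8, 2.1, 10.3]
gripper_width: 0.195
grasp_force: 30.9
```

>>> {"op": "step_hand", "data": {
  "rows": "0 0 0 0 0.1 | 0 0 0 0 0.1 | 0 0 0 0 0.1 | 0 0 0 0 0.1 | 0 0 0 0 0.1 | 0 0 0 0 0.1 | 0 0 0 0 0.1 | 0 0 0 0 0.1 | 0 0 0 0 0.1 | 0 0 0 0 0.1 | 0 0 0 0 0.1 | 0 0 0 0 0.1 | 0 0 0 0 0.1 | 0 0 0 0 0.1 | 0 0 0 0 0.1"
}}

```text
t: 11.05
eef_pos: [0.5382, 0.305, 0.1637]
tool_rot: [-0.001, 0.682, 0.732, -0.001]
contact_force: [-9.7, 1.5, 10.9]
gripper_width: 0.202
grasp_force: 30.9
```

Dwelled from about 7.5 to 11 s. I'll swing back down the same arc.

>>> {"op": "step_hand", "data": {
  "rows": "0 -0.006 -0.0019 0 0.1 | 0 -0.0051 -0.0014 0 0.1 | 0 -0.0051 -0.0011 0 0.1 | 0 -0.0052 -0.0008 0 0.1 | 0 -0.0052 -0.0005 0 0.1 | 0 -0.0053 -0.0003 0 0.1 | 0 -0.0053 0 0 0.1 | 0 -0.0052 0.0002 0 0.1 | 0 -0.0052 0.0006 0 0.1 | 0 -0.0052 0.0007 0 0.1 | 0 0 0 0 0.1"
}}

```text
t: 12.15
eef_pos: [0.4863, 0.3006, 0.1677]
tool_rot: [0.0, 0.682, 0.732, -0.0]
contact_force: [0.9, 3.5, 4.8]
gripper_width: 0.196
grasp_force: 31.2
```

```bash
python3 -c "
from h import *
o=monitor.get_obs();d=np.array(o['eef_pos'])-world((.5047,.301,.069),[(0,0,64)])[0];print(d,np.hypot(d[0],d[2]),np.pi-np.arctan2(d[2],d[0])-.4)"
```

```text
[-0.018411   -0.00040914  0.10373115] 0.10535233965457615 0.9951379464149263
```

>>> {"op": "step_hand", "data": {
  "rows": "0 -0.0102 0.0023 0 0.1 | 0 -0.01 0.0033 0 0.1 | 0 -0.0096 0.0043 0 0.1 | 0 -0.0091 0.0052 0 0.1 | 0 -0.0085 0.0061 0 0.1 | 0 -0.0079 0.0069 0 0.1 | 0 -0.0072 0.0077 0 0.1 | 0 -0.0064 0.0084 0 0.1 | 0 -0.0055 0.0089 0 0.1 | 0 -0.0046 0.0095 0 0.1 | 0 -0.001 0.002 0 0.1 | 0 0 0 0 0.1 | 0 0 0 0 0.1"
}}

```text
t: 13.45
eef_pos: [0.4077, 0.2945, 0.1038]
tool_rot: [0.001, 0.682, 0.731, -0.0]
contact_force: [2.2, -7.3, 20.1]
gripper_width: 0.2
grasp_force: 33.1
```

```bash
python3 -c "
from h import *
o=monitor.get_obs();d=np.array(o['eef_pos'])-world((.5047,.301,.069),[(0,0,64)])[0];print(d,np.hypot(d[0],d[2]),np.pi-np.arctan2(d[2],d[0])-.4)"
```

```text
[-0.0969575  -0.00649281  0.0398424 ] 0.10482449466503171 -0.010109922480111444
```

At the open stop, with a 20 N reaction. I'll release and lift.

>>> {"op": "step_hand", "data": {
  "rows": "0 0.0004 -0.001 0 0.1 | 0 0 0 0 0.3 | 0 0 0 0 0.7 | 0 0 0 0 1 | 0 0 0 0 1 | 0 0 0 0 1 | 0 0 0 0 1 | 0 0 -0.01 0 1 | 0 0 -0.03 0 1 | 0 0 -0.03 0 1 | 0 0 -0.04 0 1 | 0 0 -0.036 0 1 | -0.04 -0.006 0 0 1 | -0.04 -0.006 0 0 1 | 0 0 0 0 1 | 0 0 0 0 1"
}}

```text
t: 15.05
eef_pos: [0.4012, 0.2138, 0.2507]
tool_rot: [0.001, 0.683, 0.731, 0.0]
contact_force: [-0.3, 0.9, 1.0]
gripper_width: 1.003
grasp_force: 0.0
```

```bash
python3 -c "
from h import *
import cv2
o=monitor.get_obs();im=eyes.read_camera('wrist');cv2.imwrite('pics/w4.png',im);print(o['eef_pos'],np.load('w1.npy')[:3])"
```

```text
[0.4011753  0.21380919 0.25068291] [0.40250636 0.21348947 0.24972799]
```

View pics/w4.png

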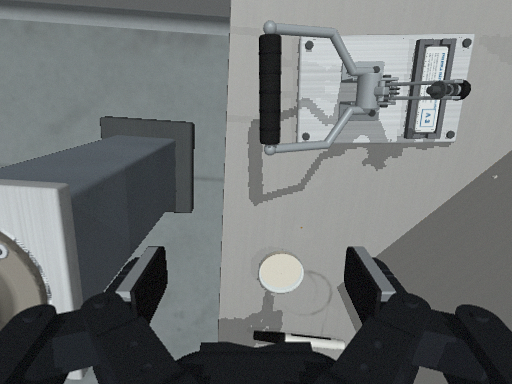

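The picture matches the one from before: bar at column 270, arm up, and the cassette flat in its nest at (430,90). The press is fully open and the hand is clear of it.

```bash
python3 -c "
from station import bot
print(bot.hand_in())"
```

```text
the job is handed in; nothing more can be done
None
```

I clamped the cassette in the left press for about 3.5 s, swung the handle back to its fully open stop and let go, leaving the cassette in its nest and the empty press untouched; the job was handed in at about 15 s, and no verdict was returned.

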